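Sort posts and couplers back into their racks after taking down a setup

TASK

Put the loose parts from the taken-down setup away by kind: lay the long steel post in the empty slot of the long-post rack, the two short steel posts in the two slots of the short-post rack, and the two cable couplers in the blue tray, both lying flat on its floor. Every post must lie level, fully down in its slot. Set things down rather than dropping them, and leave the long post that is already racked and the standing iris where they are.

Things in the scene. Friction and masses are not known exactly. Their poses are not given: they have to be found in the camera images.
- post_long: Long steel post: plain bright rod, 12.7 mm diameter, 100 mm long, lying on a flat black mat 2 mm thick. Origin: centre of its underside as it lies (6.5 mm below its axis); its length runs along its own y axis, z up. It does not roll. About 100 g. Grasp it across its 13 mm at mid-length.
- post_short_a: Short steel post: plain bright rod, 12.7 mm diameter, 75 mm long, lying on a flat black mat 2 mm thick. Origin: centre of its underside as it lies (6.5 mm below its axis); its length runs along its own y axis, z up. It does not roll. About 75 g. Grasp it across its 13 mm at mid-length.
- post_short_b: The other short steel post, 75 mm long, the same as post_short_a, lying on a flat black mat 2 mm thick. Origin: centre of its underside as it lies (6.5 mm below its axis); its length runs along its own y axis, z up. It does not roll. About 75 g. Grasp it across its 13 mm at mid-length.
- coupler_a: Cable coupler: small bright metal double-ended barrel, 14 mm thick in the middle, 32 mm long, lying on a flat black mat 2 mm thick. Origin: centre of its underside; its length runs along its own y axis, z up. It does not roll. About 20 g. Grasp it across its 14 mm at mid-length.
- coupler_b: The other cable coupler, the same as coupler_a.
- rack_long: Fixed rack for long (100 mm) posts, 124x92 mm: dark base 6 mm thick, 2 white notched rails (5 mm thick, at x=+-40.5, 40 high), end plates 44 high, 116 mm apart inside, orange tape on top. Origin: underside centre, z up. 2 slots along its x at y=+-22 mm: floor 28 mm above underside, 12 deep, 24 wide, 32 at the top; between the rails open to z=11. +22 is taken by post_parked, -22 is empty.
- rack_short: Fixed rack for short (75 mm) posts, 99x92 mm: dark base 6 mm thick, 2 white notched rails (5 mm thick, at x=+-27, 40 high), end plates 44 high, 91 mm apart inside, green tape on top. Origin: underside centre, z up. 2 slots along its x at y=+-22 mm: floor 28 mm above underside, 12 deep, 24 wide, 32 at the top; between the rails open to z=11. Both empty.
- coupler_tray: Fixed blue open parts tray with a black lining, 84 (x) by 120 mm (y), 15 mm high, walls 3 mm, one undivided space with room for the two couplers side by side. Origin: centre of its underside, z up. Its floor is 5 mm above the underside.
- post_parked: A long steel post (100 mm) that already lies in the y = +22 mm slot of rack_long; it is loose and stays there. Origin: centre of its underside; its length along its own y axis.
- iris: Black iris diaphragm on a post in a black pedestal, standing loose behind the work, 48 x 41 x 124 mm high. Origin: centre of its underside, z up. It stays where it is. (Solid round the work: the computer screen at the right, 0.43 m high; the grey supply in front of the racks, 0.145 m; the black lamp housing behind them, 0.29 m.)

How it is judged:
At the end, for the whole second after the job is handed in: Long post in the free slot of rack_long, a short post in each slot of rack_short (within 12 mm of the slot's middle, 0.15 rad, 9 mm of its floor); both couplers flat on the tray floor; parked post still in its slot; iris upright within 30 mm of its place; all at rest (x of post_long in the frame of rack_long between -0.012 and 0.012 m and y of post_long in the frame of rack_long between -0.034 and -0.01 m and z of post_long in the frame of rack_long between 0.024 and 0.037 m and angle between the y axis of each of post_long, post_parked and the x axis of rack_long, either way round below 0.15 rad and (((x of post_short_a in the frame of rack_short between -0.012 and 0.012 m and y of post_short_a in the frame of rack_short between 0.01 and 0.034 m and z of post_short_a in the frame of rack_short between 0.024 and 0.037 m and angle between the y axis of post_short_a and the x axis of rack_short, either way round below 0.15 rad) and (x of post_short_b in the frame of rack_short between -0.012 and 0.012 m and y of post_short_b in the frame of rack_short between -0.034 and -0.01 m and z of post_short_b in the frame of rack_short between 0.024 and 0.037 m and angle between the y axis of post_short_b and the x axis of rack_short, either way round below 0.15 rad)) or ((x of post_short_b in the frame of rack_short between -0.012 and 0.012 m and y of post_short_b in the frame of rack_short between 0.01 and 0.034 m and z of post_short_b in the frame of rack_short between 0.024 and 0.037 m and angle between the y axis of post_short_b and the x axis of rack_short, either way round below 0.15 rad) and (x of post_short_a in the frame of rack_short between -0.012 and 0.012 m and y of post_short_a in the frame of rack_short between -0.034 and -0.01 m and z of post_short_a in the frame of rack_short between 0.024 and 0.037 m and angle between the y axis of post_short_a and the x axis of rack_short, either way round below 0.15 rad))) and x of coupler_a in the frame of coupler_tray between -0.037 and 0.037 m and y of coupler_a in the frame of coupler_tray between -0.055 and 0.055 m and z of coupler_a in the frame of coupler_tray between 0.001 and 0.013 m and x of coupler_b in the frame of coupler_tray between -0.037 and 0.037 m and y of coupler_b in the frame of coupler_tray between -0.055 and 0.055 m and z of coupler_b in the frame of coupler_tray between 0.001 and 0.013 m and x of post_parked in the frame of rack_long between -0.012 and 0.012 m and y of post_parked in the frame of rack_long between 0.01 and 0.034 m and z of post_parked in the frame of rack_long between 0.024 and 0.037 m and angle between iris's own z axis and vertical below 0.2 rad and distance of iris from where it was at the start of the episode below 0.03 m and linear speed of each of post_long, post_short_a, post_short_b, coupler_a, coupler_b, post_parked, iris below 0.02 m/s); the robot touches nothing.
It fails at once if the standing iris is pushed more than 30 mm from its place or tipped (distance of iris from where it was at the start of the episode above 0.03 m or angle between iris's own z axis and vertical above 0.3 rad).
It fails at once if the long post already in its rack is shifted more than 15 mm (distance of post_parked from where it was at the start of the episode above 0.015 m).
It fails at once if a post or coupler is dropped or flung (moving faster than 0.8 m/s with no finger on it) ((linear speed of post_long above 0.8 m/s and contact force between the fingers and post_long below 0.05 N) or (linear speed of post_short_a above 0.8 m/s and contact force between the fingers and post_short_a below 0.05 N) or (linear speed of post_short_b above 0.8 m/s and contact force between the fingers and post_short_b below 0.05 N) or (linear speed of coupler_a above 0.8 m/s and contact force between the fingers and coupler_a below 0.05 N) or (linear speed of coupler_b above 0.8 m/s and contact force between the fingers and coupler_b below 0.05 N)).
It also fails if it takes over 144 s, if anything falls off the work surface, if the arm or the gripper's body presses on something with over 40 N, if the wrist force passes 120 N, or if a joint passes its speed limit or range.

ROBOT

A 7-joint arm with a two-finger parallel gripper is mounted at the origin on a cart in front of the work surface, level with it; the furniture and walls round the work are solid. World frame = base frame: x ahead of the robot, y to its left, z up, the work surface at z = 0. Lengths are in m, angles in rad, forces in N, time in s.
With the tool pointing down it reaches from about 0.35 to 0.9 m from the base axis. Payload 8.1 kg.
Tool frame: the origin (TCP) lies at the very end of the fingers, on their centre line; the grasp point (between the pads) lies 19 mm behind it; z points along the fingers, y is the line along which they close (so a half turn about z gives the same grasp; the last joint's range is limited). The gripper opens to 85 mm and grips with 20 to 120 N. Pads are 22 mm wide; open, the fingers measure 114 mm over their backs; the gripper's body (76 mm by 85 mm) begins 54 mm behind the grasp point. The pads swing forward as they close: fully open they stand 13 mm farther back than shut.
Start: joints at [1.23, 0.434, 0.025, 1.573, -0.012, 1.134, -0.075], TCP at [0.147, -0.607, 0.231] pointing down, gripper open.
Joint ranges: [-2.62, 2.62], [-0.44, 2.09], [-1.27, 1.32], [0.08, 2.57], [-1.32, 4.46], [0.12, 2], [-2.74, 2.74]. Speed limits (rad/s): [2.22, 2.22, 3.01, 3.01, 3.14, 3.14, 3.14].

INTERFACE

Orientations are given as a rotation vector (axis times angle).
In Python, from workcell import r gives the robot as it stands. Calls block until the motion is done:
- r.move_pose(position, orientation): joint-space move of the TCP to a pose.
- r.line_to(position, rotation=None, velocity=0.15, f_stop=None): straight line of the TCP; rotation=None keeps the orientation; velocity is the mean speed in m/s. With f_stop (N) it stops when the force on the tool has changed by that much, and returns True; else False.
- r.goto_joints(angles): joint-space move.
- r.command_gripper(opening, effort=None): opening from 0.0 (shut) to 1.0 (fully open); effort is the grip in N (None keeps the last); returns when the fingers have stopped.
- r.wait(seconds).
- r.solve_ik(position, orientation): joint angles nearest the present ones, or None.
- r.grab_frame(name): name is "scene" or "top"; returns a dict with "color" (420x560x3 uint8, red, green, blue), "fx", "fy", "cx", "cy" (pixels), "rvec" (rotation vector, rad) and "tvec" (3), from world to camera coordinates, as OpenCV has them. Camera axes: x right, y down, z forward; pixel columns grow to the right and rows downward; lengths in m; the calibration is good to about 2 mm. A picture is of the moment at which its call begins. There is no depth.
A pose or a line that the arm cannot do raises r.Unreachable and nothing moves.
- r.job_done(): hands the job in; it is judged then, once.
Readings, each from a call of its own:
- r.read_time_s(): time.
- r.read_joint_pos(): joint angles.
- r.read_qvel(): joint speeds.
- r.read_tau(): joint torques, N m.
- r.read_position(): TCP position.
- r.read_eef_rot(): TCP orientation.
- r.read_ft_force(): force on the tool from outside, world axes, zero at the start.
- r.read_wrist_torque(): the same for the moment, N m.
- r.read_grip_width(): opening from 0.0 (shut) to 1.0 (fully open).
- r.read_finger_force(): force on a finger pad.
Only numpy, scipy, OpenCV 4.12 (cv2) and the standard library are available. Lean on these libraries where they do the work, as an engineer would, in place of code of your own. Each camera call takes 0.05 s, during which the arm holds its last target. There are 200 camera calls.

## Working session

There is one attempt and no reset: what is moved stays moved. The work goes in short steps, each a Python script; the robot and the scene stay as the last script left them, time stands still between calls to the robot, and variables do not carry over. Pictures are saved under pics/ and viewed, at most 14 in all, crops included, and the job is handed in when it is done.

```bash
mkdir -p pics; ls
python3 - <<'E'
from workcell import r
import cv2
for n in("scene","top"):
    f=r.grab_frame(n); cv2.imwrite(f"pics/{n}0.png",f["color"][:,:,::-1])
    print(n,[round(f[k],2) for k in("fx","fy","cx","cy")],f["rvec"],f["tvec"])
print(r.read_position(),r.read_eef_rot(),r.read_time_s())
E
```

```text
pics
workcell.py
scene [487.37, 487.37, 268.5, 212.83] [ 2.07643264 -1.46487189  0.53433413] [-0.10954182  0.53009951  0.59483147]
top [484.91, 484.91, 280.59, 201.99] [ 2.12705103 -2.10647301  0.20372644] [0.06660249 0.6199136  0.92857041]
[ 0.14705427 -0.60699387  0.23062596] [-3.11808294e+00 -3.72303397e-01  4.65795690e-04] 0.1
```

View pics/scene0.png

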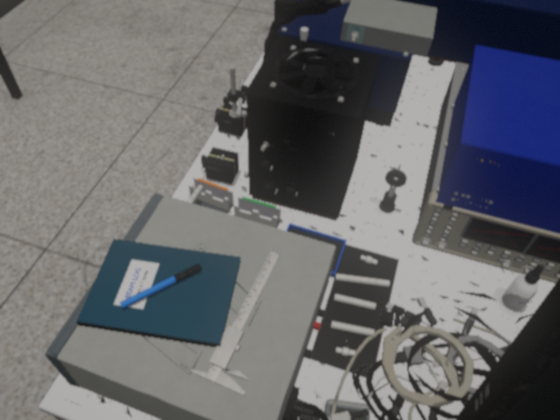

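View pics/top0.png

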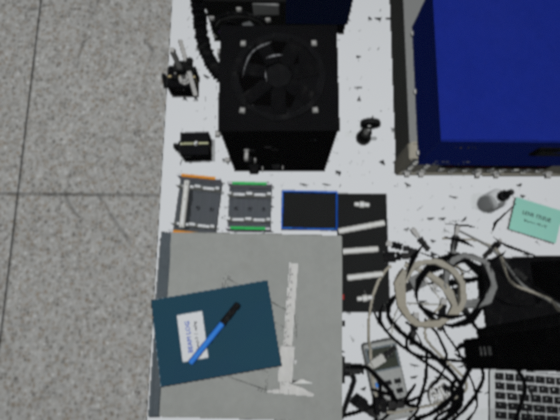

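The scene shows the racks (orange about (210,185), green (258,203)), the tray (315,245), and the mat with its parts around (355,300). In the top view the long rack is at (200,203), the short rack (250,207), the tray (310,210), and the mat (365,250) with three posts and two couplers. The iris is at (368,130).

Run:
```python
import cv2
t=cv2.imread("pics/top0.png"); s=cv2.imread("pics/scene0.png")
def crop(i,x,y,w,h,k,n):
    c=cv2.resize(i[y:y+h,x:x+w],None,fx=k,fy=k,interpolation=cv2.INTER_CUBIC); c=cv2.convertScaleAbs(c,alpha=1.3,beta=10)
    for a in range(0,w,10): cv2.putText(c,str(x+a),(a*k,8),0,.3,(0,255,255)); cv2.line(c,(a*k,10),(a*k,14),(0,255,255))
    for b in range(0,h,10): cv2.putText(c,str(y+b),(0,b*k+4),0,.3,(0,255,255)); cv2.line(c,(20,b*k),(24,b*k),(0,255,255))
    cv2.imwrite(n,c)
crop(t,330,185,65,130,4,"pics/t_mat.png"); crop(t,165,165,185,80,4,"pics/t_rack.png")
crop(s,290,230,125,140,4,"pics/s_mat.png"); crop(s,185,165,170,110,4,"pics/s_rack.png")
```

```text
(no output)
```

View pics/t_mat.png

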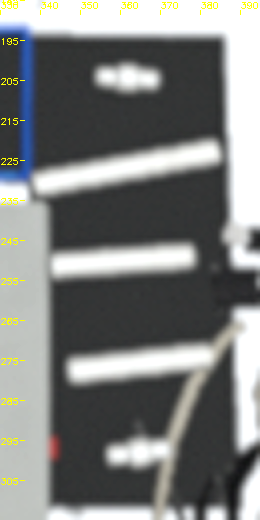

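View pics/t_rack.png

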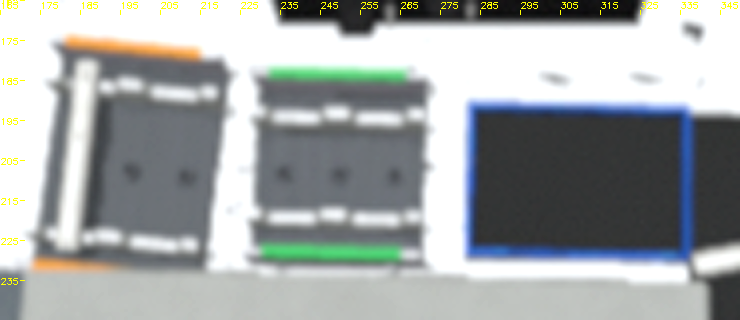

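View pics/s_mat.png

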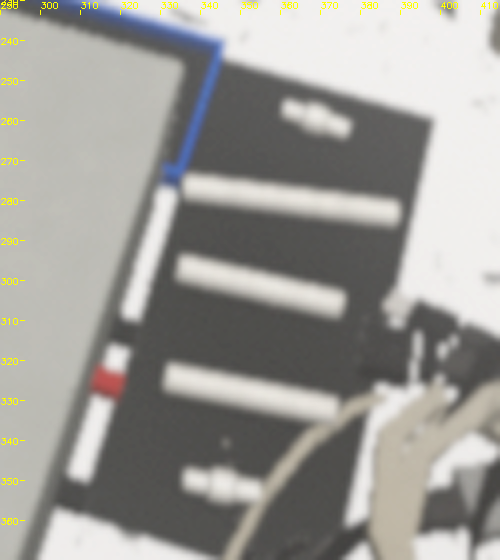

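View pics/s_rack.png

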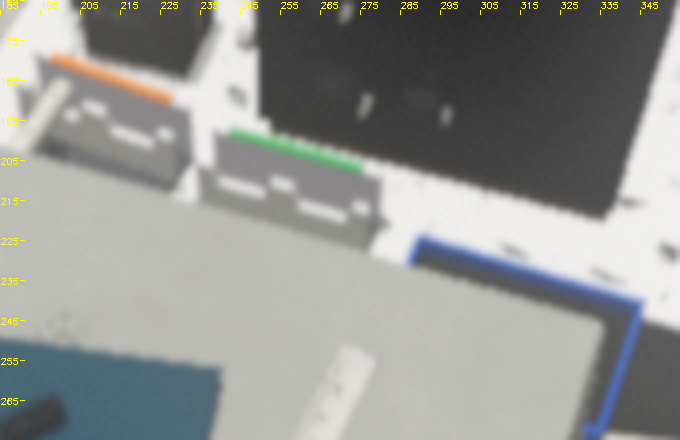

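Top-crop readings (full-image pixels): 
- Long post: (338,231)-(385,222).
- Short posts: (342,251)-(379,249) and (347,277)-(383,273).
- Couplers: (361,204) and (364,298).
- Free long slot floor: rails at (209,188) and (206,225).
- Short slot floors: near (239,194)/(238,219) and (260,194)/(260,219).

The same features show in the scene crops, except the near rails. Next I triangulate.

```bash
cat > h.py <<'E'
import numpy as np, cv2
from workcell import r
C={n:r.grab_frame(n) for n in("scene","top")}
K={n:np.array([[f["fx"],0,f["cx"]],[0,f["fy"],f["cy"]],[0,0,1]]) for n,f in C.items()}
def ray(n,p):
    f=C[n];R=cv2.Rodrigues(f["rvec"])[0]
    return -R.T@f["tvec"], R.T@np.linalg.inv(K[n])@[*p,1]
def at(n,p,z):
    o,d=ray(n,p); return o+d*(z-o[2])/d[2]
def tri(pt,ps):
    (a,u),(b,v)=ray("top",pt),ray("scene",ps)
    s=np.linalg.lstsq(np.c_[u,-v],b-a,rcond=None)[0]
    p,q=a+u*s[0],b+v*s[1]; return (p+q)/2,np.linalg.norm(p-q)
cr=lambda o,p:np.array(o)+(np.array(p)+.5)/4-.5
E
python3 - <<'E'
from h import *
np.set_printoptions(precision=4,suppress=True)
TM,SM,TR,SR=(330,185),(290,230),(165,165),(185,165)
L=[("coup1",(127,77),(316,118)),("long0",(33,185),(183,186)),("long1",(220,151),(400,212)),
("s1_0",(50,266),(178,266)),("s1_1",(196,256),(345,304)),("s2_0",(68,371),(165,376)),("s2_1",(214,354),(338,408)),("coup2",(138,453),(223,484))]
for n,t,s in L: p,e=tri(cr(TM,t),cr(SM,s)); print(n,p,round(e,4),"top@z.012",at("top",cr(TM,t),.012))
L=[("shA_far",(295,118),(242,187)),("shB_far",(379,118),(323,211)),("lo_far",(175,93),(132,137)),("tape_s",(336,75),(297,151)),("tape_l",(132,47),(111,79)),("tray0",(470,104),(420,237)),("tray1",(690,106),(642,302)),("tray2",(688,258),(603,428))]
for n,t,s in L: p,e=tri(cr(TR,t),cr(SR,s)); print(n,p,round(e,4))
for n,t,z in [("shA_near",(292,217),.028),("shA_far",(295,118),.028),("shB_near",(379,217),.028),("shB_far",(379,118),.028),("lo_near",(163,242),.028),("lo_far",(175,93),.028),("pk_far",(88,60),.04),("pk_near",(67,248),.04),("trayNL",(468,255),.015),("trayFL",(470,104),.015),("trayFR",(690,106),.015)]: print(n,at("top",cr(TR,t),z))
print("camtop",ray("top",(0,0))[0],"cams",ray("scene",(0,0))[0])
# lamp, iris, supply outlines in top view
print("supply corner z.145",at("top",(342,233),.145),"lamp near z.29",at("top",(325,168),.29),at("top",(233,168),.29),"iris top",at("top",(370,123),.12), "screen",at("top",(412,165),.43))
E
```

```text
coup1 [ 0.6256 -0.0996  0.0172] 0.0008 top@z.012 [ 0.6265 -0.1001  0.012 ]
long0 [ 0.5672 -0.0489  0.0167] 0.0008 top@z.012 [ 0.5677 -0.0491  0.012 ]
long1 [ 0.5857 -0.1472  0.0198] 0.0005 top@z.012 [ 0.5869 -0.1486  0.012 ]
s1_0 [ 0.5245 -0.0572  0.0179] 0.0011 top@z.012 [ 0.5249 -0.0574  0.012 ]
s1_1 [ 0.5302 -0.1328  0.0199] 0.0002 top@z.012 [ 0.5309 -0.1342  0.012 ]
s2_0 [ 0.4704 -0.0656  0.0173] 0.0007 top@z.012 [ 0.4705 -0.066   0.012 ]
s2_1 [ 0.4795 -0.1401  0.0205] 0.0004 top@z.012 [ 0.48   -0.1421  0.012 ]
coup2 [ 0.4292 -0.1007  0.0202] 0.0015 top@z.012 [ 0.429  -0.1014  0.012 ]
shA_far [0.6407 0.1604 0.036 ] 0.0025
shB_far [0.6412 0.1168 0.0347] 0.0016
lo_far [0.6534 0.225  0.0351] 0.0007
tape_s [0.6605 0.1383 0.051 ] 0.0027
tape_l [0.6748 0.2455 0.0496] 0.002
tray0 [0.6522 0.0689 0.0211] 0.0019
tray1 [ 0.6519 -0.0473  0.0204] 0.0007
tray2 [ 0.5697 -0.0461  0.0271] 0.0026
shA_near [0.5888 0.1625 0.028 ]
shA_far [0.6419 0.1624 0.028 ]
shB_near [0.5893 0.1169 0.028 ]
shB_far [0.6423 0.1179 0.028 ]
lo_near [0.575  0.2296 0.028 ]
lo_far [0.6549 0.2264 0.028 ]
pk_far [0.6695 0.271  0.04  ]
pk_near [0.5696 0.2771 0.04  ]
trayNL [0.5715 0.0701 0.015 ]
trayFL [0.6533 0.0698 0.015 ]
trayFR [ 0.6533 -0.0482  0.015 ]
camtop [0.4268 0.0679 1.0316] cams [ 0.0678 -0.0814  0.7972]
supply corner z.145 [ 0.5455 -0.0414  0.145 ] lamp near z.29 [0.6293 0.0019 0.29  ] [0.6279 0.1473 0.29  ] iris top [ 0.7686 -0.103   0.12  ] screen [ 0.596  -0.0973  0.43  ]
```

Triangulated points agree with the known sizes: long post 100 mm, short posts about 75 mm, slot pitch 44 to 45 mm. Heights carry a uniform bias of about +6 mm. Before swinging in I need the screen's location.

Run:
```python
import cv2,numpy as np
t=cv2.imread("pics/top0.png")[200:420,360:560]; s=cv2.imread("pics/scene0.png")[200:420,360:560]
c=cv2.resize(np.hstack([t,s]),None,fx=2,fy=2); c=(255*(c/255.)**.45).astype('uint8'); cv2.imwrite("pics/scr.png",c)
```

```text
(no output)
```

View pics/scr.png

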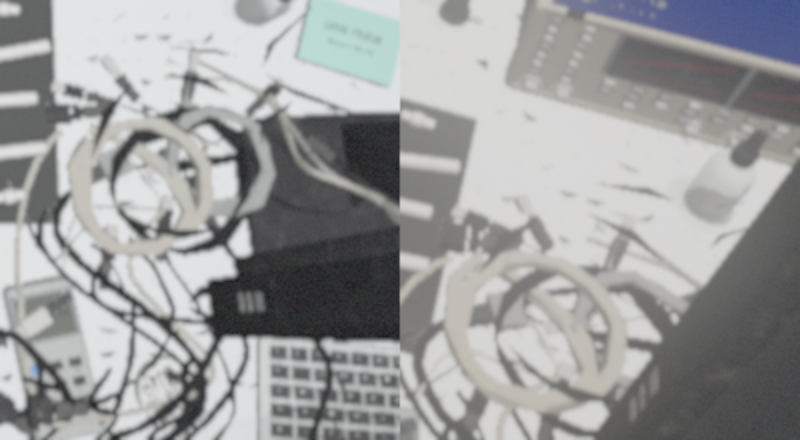

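The screen (right) has its left end at about col 463, rows 340-367 in the top view. Its three-stripe mark is at (486,350) in the top view and (482,395) in the scene view.

Run:
```python
from h import *
from scipy.spatial.transform import Rotation as Ro
np.set_printoptions(precision=3,suppress=True)
print(tri((486,350),(482.5,395)))
print([at("top",p,.43) for p in((465,342),(463,367),(559,326),(559,369))])
print("lamp base",at("top",(233,168),0),at("top",(325,168),0),"top",at("top",(220,113),.29),at("top",(338,113),.29))
print("iris",tri((370,123),(396,178)), at("top",(362,140),0))
q0=r.read_joint_pos()
# FK by IK: yaw feasibility at grasp and place poses
def rv(a): return (Ro.from_euler('z',a)*Ro.from_euler('x',np.pi)).as_rotvec()
print(Ro.from_rotvec(r.read_eef_rot()).as_matrix())
for n,p in dict(c1=(.627,-.1),lo=(.577,-.099),s1=(.528,-.096),s2=(.475,-.104),c2=(.429,-.101),LO=(.615,.228),SA=(.615,.162),SB=(.615,.117),TR=(.612,.01)).items():
  for z in(.01,.2,.3):
    print(n,z,*[ (a,np.round(q,2)) for a in(0,1.57,-1.57,3.14) if (q:=r.solve_ik([*p,z],rv(a))) is not None])
```

```text
(array([ 0.346, -0.268,  0.201]), np.float64(0.000772039381755572))
[array([ 0.378, -0.151,  0.43 ]), array([ 0.349, -0.147,  0.43 ]), array([ 0.397, -0.265,  0.43 ]), array([ 0.348, -0.26 ,  0.43 ])]
lamp base [0.707 0.178 0.   ] [ 0.708 -0.024  0.   ] top [0.72  0.171 0.29 ] [ 0.721 -0.02   0.29 ]
iris (array([ 0.779, -0.109,  0.094]), np.float64(0.0013806017358188839)) [ 0.774 -0.107  0.   ]
[[ 0.972  0.236 -0.   ]
 [ 0.236 -0.972  0.   ]
 [-0.    -0.    -1.   ]]
c1 0.01 (0, array([ 0.18,  0.7 , -0.16,  1.74,  0.15,  0.72, -1.63])) (1.57, array([ 0.44,  0.77, -0.56,  1.71,  0.53,  0.82, -0.37])) (-1.57, array([-0.57,  1.02,  1.14,  1.8 , -1.07,  1.08, -2.16])) (3.14, array([ 0.55,  0.83, -0.75,  1.7 ,  0.69,  0.9 ,  1.08]))
c1 0.2 (0, array([ 0.26,  0.49, -0.27,  1.57,  0.14,  1.1 , -1.62])) (1.57, array([ 0.5 ,  0.56, -0.66,  1.55,  0.36,  1.16, -0.23])) (-1.57, array([-0.59,  0.71,  1.15,  1.64, -0.68,  1.24, -2.44])) (3.14, array([ 0.55,  0.59, -0.75,  1.54,  0.42,  1.18,  1.29]))
c1 0.3 (0, array([ 0.28,  0.43, -0.32,  1.42,  0.14,  1.31, -1.61])) (1.57, array([ 0.49,  0.49, -
[... 5768 characters left out ...]
3, -0.52,  1.77,  0.5 ,  0.77, -0.53])) (-1.57, array([-0.76,  1.  ,  1.14,  1.86, -1.07,  1.05, -2.3 ])) (3.14, array([ 0.46,  0.86, -0.89,  1.75,  0.81,  0.94,  0.79]))
TR 0.2 (0, array([ 0.21,  0.49, -0.46,  1.62,  0.24,  1.1 , -1.88])) (1.57, array([ 0.38,  0.55, -0.73,  1.6 ,  0.39,  1.15, -0.44])) (-1.57, array([-0.8 ,  0.67,  1.15,  1.7 , -0.66,  1.21, -2.62])) (3.14, array([ 0.43,  0.57, -0.82,  1.6 ,  0.45,  1.17,  1.08]))
TR 0.3 (0, array([ 0.25,  0.42, -0.53,  1.47,  0.22,  1.31, -1.86])) (1.57, array([ 0.41,  0.48, -0.78,  1.46,  0.34,  1.35, -0.4 ])) (-1.57, array([-0.81,  0.56,  1.16,  1.56, -0.52,  1.37, -2.74])) (3.14, array([ 0.43,  0.49, -0.83,  1.45,  0.37,  1.36,  1.15]))
```

Geometry holds: 
- The lamp face is at x≈0.707.
- The supply edge is at x≈0.545.
- The screen stays within x 0.33 to 0.42, y < -0.14, z up to 0.43.

I'll lift over the screen and move to a spot above the mat.

```bash
cat >> h.py <<'E'
from scipy.spatial.transform import Rotation as Ro
def rv(a): return (Ro.from_euler('z',a)*Ro.from_euler('x',np.pi)).as_rotvec()
def st(m=""): print(m,np.round(r.read_position(),4),np.round(r.read_joint_pos(),2),"t",round(r.read_time_s(),1),"w",round(r.read_grip_width(),3))
E
python3 - <<'E'
from h import *
x,y,z=r.read_position()
for zz in(.58,.54,.5):
    try: r.line_to([x*.85,y*.85,zz],velocity=.3); break
    except r.Unreachable: print("no",zz)
st("up")
r.move_pose([.53,-.09,zz],rv(np.pi/2)); st("over")
for p,a in(((.577,-.099,.2),1.76),((.429,-.101,.2),1.68),((.429,-.101,.01),1.68),((.616,.2285,.25),3.08),((.616,.2285,.03),3.08)):
    q=r.solve_ik(p,rv(a)); print(p,q if q is None else np.round(q,2))
E
```

```text
up [ 0.1251 -0.5162  0.5787] [ 1.2   0.22  0.05  1.05 -0.01  1.88 -0.09] t 1.8 w 1.002
over [ 0.5299 -0.0914  0.58  ] [ 0.48  0.29 -0.63  0.99  0.18  1.91 -0.08] t 3.9 w 0.997
(0.577, -0.099, 0.2) [ 0.55  0.49 -0.67  1.67  0.33  1.1  -0.03]
(0.429, -0.101, 0.2) [ 0.7   0.24 -0.69  2.    0.19  0.96  0.02]
(0.429, -0.101, 0.01) [ 0.47  0.53 -0.46  2.2   0.48  0.51 -0.26]
(0.616, 0.2285, 0.25) [ 0.12  0.65 -0.96  1.4   0.54  1.36  0.65]
(0.616, 0.2285, 0.03) [ 0.09  0.87 -0.88  1.62  0.76  1.02  0.47]
```

Run:
```python
from h import *
r.goto_joints([0.1,.27,-.1,1.0,0.0,1.87,-.06]); st()
r.move_pose([.53,-.09,.5],rv(np.pi/2)); st()
for p,a in(((.577,-.099,.2),1.76),((.577,-.099,.004),1.76),((.429,-.101,.2),1.68),((.429,-.101,.01),1.68),((.616,.2285,.25),3.08),((.616,.2285,.03),3.08)):
    q=r.solve_ik(p,rv(a)); print(p,q if q is None else np.round(q,2))
```

```text
[ 0.5536 -0.0632  0.5706] [ 0.1   0.27 -0.1   1.    0.    1.87 -0.06] t 4.5 w 1.003
 [ 0.5296 -0.0904  0.5009] [ 0.16  0.2  -0.11  1.25  0.02  1.69  0.05] t 5.0 w 1.0
(0.577, -0.099, 0.2) [ 0.18  0.41 -0.14  1.7   0.06  1.04  0.21]
(0.577, -0.099, 0.004) [ 0.17  0.65 -0.13  1.87  0.13  0.63  0.15]
(0.429, -0.101, 0.2) [ 0.23  0.18 -0.14  2.03  0.03  0.93  0.18]
(0.429, -0.101, 0.01) [ 0.19  0.49 -0.1   2.22  0.11  0.44  0.11]
(0.616, 0.2285, 0.25) [-0.15  0.52 -0.45  1.43  0.23  1.24  0.89]
(0.616, 0.2285, 0.03) [-0.15  0.74 -0.45  1.65  0.4   0.85  0.74]
```

```bash
cat >> h.py <<'E'
P=np.pi
def pick(x,y,th,zg=.004,zs=.25):
    R=rv(P/2+th); r.command_gripper(.45,40)
    r.move_pose([x,y,zs],R); r.line_to([x,y,.05],velocity=.2)
    print("hit",r.line_to([x,y,zg],velocity=.04,f_stop=8),np.round(r.read_position(),4))
    r.command_gripper(0.0,40); st("grip")
    r.line_to([x,y,zs],velocity=.15); st("lift")
def place(x,y,a,zp,zs=.25,via=None):
    R=rv(a); r.move_pose([x,y,zs],R); r.line_to([x,y,zp+.025],velocity=.15)
    print("w",round(r.read_grip_width(),3),"hit",r.line_to([x,y,zp],velocity=.03,f_stop=6),np.round(r.read_position(),4))
    r.command_gripper(.32); r.wait(.2); r.line_to([x,y,zs],velocity=.2); st("placed")
def snap(n,x=165,y=165,w=230,h=150,k=3,cam="top"):
    c=r.grab_frame(cam)["color"][y:y+h,x:x+w,::-1]
    cv2.imwrite(f"pics/{n}.png",cv2.resize(c,None,fx=k,fy=k,interpolation=cv2.INTER_CUBIC))
E
python3 - <<'E'
from h import *
pick(.577,-.099,.19); snap("lift1",150,100,266,200)
E
```

```text
hit False [ 0.5772 -0.099   0.0043]
grip [ 0.5774 -0.099   0.0044] [ 0.16  0.65 -0.12  1.87  0.12  0.63  0.16] t 9.4 w 0.126
lift [ 0.5766 -0.099   0.2491] [ 0.18  0.36 -0.14  1.64  0.06  1.14  0.22] t 11.2 w 0.124
```

View pics/lift1.png

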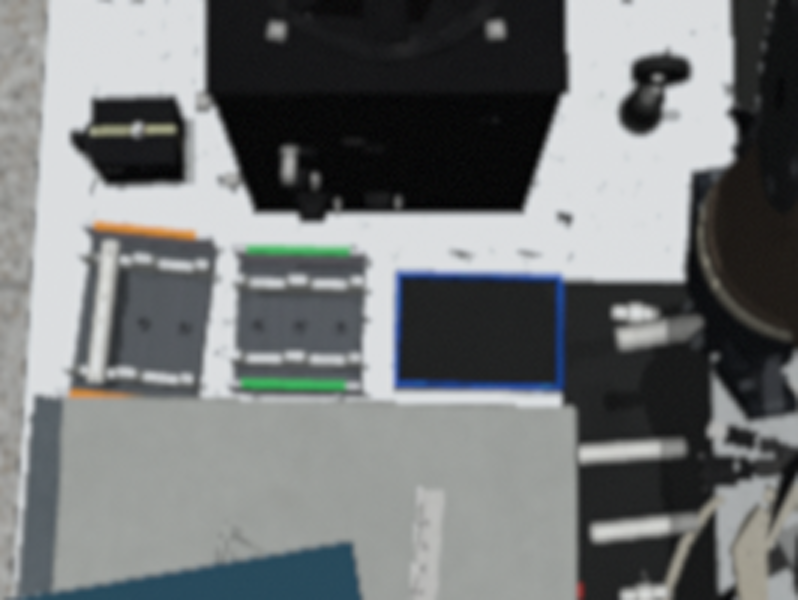

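The long post has left the mat and is held in the gripper at crop (655,333). Short posts are at (635,450) and (640,528). I'll place the long post in the rack's empty slot.

Run:
```python
from h import *
place(.616,.2285,P-.06,.030); r.move_pose([.53,-.09,.35],rv(P/2)); snap("p1",160,160,240,110,3)
```

```text
w 0.122 hit True [0.6157 0.2283 0.0304]
placed [0.6154 0.2281 0.2487] [-0.13  0.53 -0.48  1.43  0.25  1.25  0.87] t 16.6 w 0.32
```

View pics/p1.png

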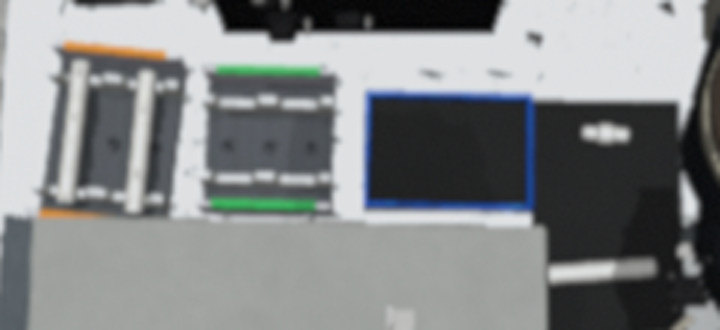

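The long post lies in the empty slot, crop (147,70)-(134,212), parallel to the parked one. Contact came at exactly the expected height. Next, the short posts.

```bash
python3 - <<'E'
from h import *
pick(.5278,-.0955,.078); place(.6152,.1615,P+.01,.030)
r.move_pose([.53,-.09,.3],rv(P/2))
pick(.4752,-.1035,.124);
E
python3 - <<'E'
import sys; sys.path.insert(0,".")
from h import *
if r.read_grip_width()>.1: place(.6155,.1175,P+.01,.030); r.move_pose([.53,-.09,.35],rv(P/2))
snap("p2",160,160,240,160,3)
E
```

```text
hit False [ 0.528  -0.0955  0.0043]
grip [ 0.5281 -0.0955  0.0044] [ 0.17  0.6  -0.13  1.99  0.14  0.56  0.03] t 21.6 w 0.122
lift [ 0.5273 -0.0955  0.2492] [ 0.21  0.29 -0.16  1.75  0.05  1.11  0.11] t 23.4 w 0.123
w 0.119 hit True [0.6148 0.1614 0.0304]
placed [0.6146 0.1612 0.2488] [-0.01  0.5  -0.51  1.48  0.25  1.23  1.03] t 28.4 w 0.32
hit False [ 0.4754 -0.1035  0.0042]
grip [ 0.4755 -0.1035  0.0044] [ 0.21  0.55 -0.13  2.12  0.15  0.49  0.08] t 33.0 w 0.117
lift [ 0.4747 -0.1035  0.2493] [ 0.26  0.21 -0.18  1.86  0.04  1.08  0.18] t 34.7 w 0.123
w 0.121 hit True [0.6151 0.1174 0.0304]
placed [0.6149 0.1172 0.2488] [ 0.05  0.48 -0.49  1.51  0.23  1.22  1.11] t 39.9 w 0.32
```

View pics/p2.png

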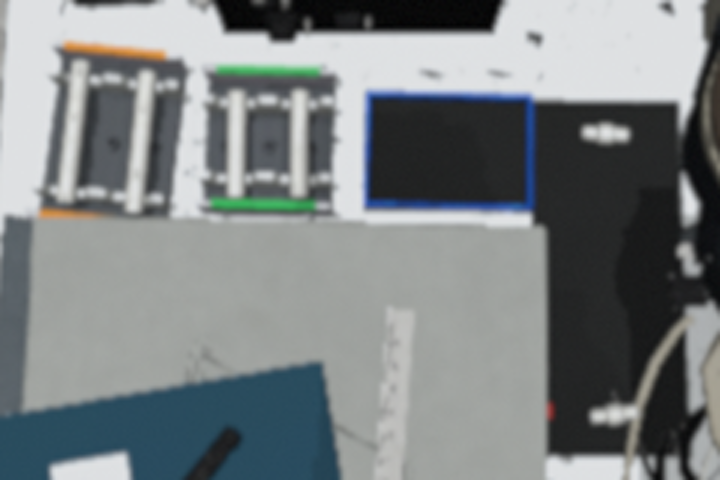

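Both short posts lie level in the green-taped rack at crop (237,145) and (298,145). The couplers remain at (606,132) and (613,413), matching my estimates.

Run:
```python
from h import *
pick(.6264,-.1,-.04)
if r.read_grip_width()>.1:
    place(.612,.035,P/2,.0072)
    r.move_pose([.53,-.09,.3],rv(P/2))
    pick(.429,-.101,.11)
    if r.read_grip_width()>.1: place(.612,-.013,P/2,.0072)
r.move_pose([.53,-.09,.5],rv(P/2)); st()
snap("p3",160,160,240,160,3)
```

```text
hit False [ 0.6266 -0.1     0.0043]
grip [ 0.6267 -0.1     0.0044] [ 0.15  0.7  -0.11  1.74  0.11  0.7  -0.06] t 44.7 w 0.129
lift [ 0.626  -0.1     0.2491] [ 0.16  0.44 -0.13  1.51  0.06  1.19 -0.02] t 46.5 w 0.133
w 0.13 hit True [0.6116 0.035  0.0074]
placed [0.6113 0.0349 0.2486] [-0.02  0.41 -0.17  1.56  0.07  1.17 -0.21] t 51.4 w 0.319
hit False [ 0.4292 -0.101   0.0042]
grip [ 0.4291 -0.101   0.0043] [ 0.2   0.5  -0.12  2.22  0.14  0.42  0.08] t 55.6 w 0.134
lift [ 0.4286 -0.1009  0.2493] [ 0.27  0.13 -0.17  1.96  0.02  1.06  0.19] t 57.4 w 0.131
w 0.129 hit True [ 0.6116 -0.013   0.0074]
placed [ 0.6113 -0.0131  0.2485] [ 0.09  0.42 -0.23  1.56  0.1   1.18 -0.16] t 62.5 w 0.322
 [ 0.5301 -0.0896  0.4982] [ 0.23  0.21 -0.21  1.25  0.04  1.69  0.03] t 63.6 w 0.325
```

View pics/p3.png

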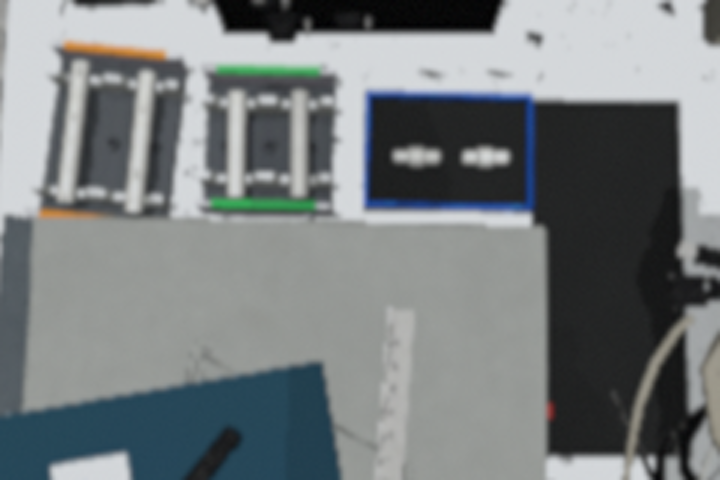

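Both couplers lie flat in the tray at crop (417,156) and (486,156). All posts are racked, the mat is empty, and the arm is clear.

```bash
python3 -c "
from workcell import r
r.wait(.5); print(r.job_done())"
```

```text
the job is handed in; nothing more can be done
None
```

I handed the job in at about 64 s: the last picture shows the long post in the free slot of rack_long, a short post in each slot of rack_short and both couplers flat in the blue tray; the parked post looked unmoved, and no verdict came back.

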